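# Draw the whetstone out from under the stack

## Robot

A 6-joint arm with a two-finger parallel gripper is mounted at the origin on a cart in front of the work surface, level with it; the furniture and walls round the work are solid. World frame = base frame: x ahead of the robot, y to its left, z up, the work surface at z = 0. Lengths are in mm, angles in rad, forces in N, time in s.
With the tool pointing down it reaches from about 300 to 775 mm from the base axis. Payload 14.6 kg.
Tool frame: the origin (TCP) lies where the fingers leave the gripper's body, on its centre line; the fingertips stand 97 mm ahead of it and the grasp point (between the pads) lies ahead of it (grip_depth is the z of the grasp point in the tool frame, in mm); z points along the fingers, y is the line along which they close (so a half turn about z gives the same grasp; the last joint's range is limited). The gripper opens to 94 mm and grips with 3 to 60 N. Pads are 16 mm wide; open, the fingers measure 119 mm over their backs; the gripper's body (75 mm by 177 mm) begins 78 mm behind the grasp point.
Start: joints at [-1.18, 0.3, 1.521, -0, 1.321, -0.067], TCP at [243.079, -493.359, 302.646] pointing down, gripper open.
Joint ranges: [-3.03, 3.03], [-0.79, 2.21], [0.23, 2.52], [-1.04, 4.18], [0, 3.07], [-2.55, 2.55]. Speed limits (rad/s): [2.22, 2.22, 2.57, 3.14, 3.14, 3.14].

## Interface

Orientations are given as [roll, pitch, yaw] about the fixed x, y, z axes, in that order (R = Rz(yaw) Ry(pitch) Rx(roll)).
In Python, from cell import read_state, camera, sign_off, regions_of, spot_point, grip_depth gives the robot as it stands. The module is installed in compiled form; this text tells all that it offers.
- The arm moves only by the tool send_rows, never from a script. Its argument "series" is a list of rows, each a list of 3 entries, a list of its own where there are three numbers: the shift along the world's x, y, z in mm, then the turn about the world's z in degrees, then the closure, from -1 (fully open) to 1 (shut), so that 0 is half open. A call has 1 to 12 rows; each row shifts and turns the commanded pose from where the row before left it; what a row does not reach is not made up. A row lasts 1/10 s, in which the tool goes at most 50 mm and 8.59 degrees, less where a joint would pass 70% of its speed; a pose out of reach is approached as far as the arm can. A call is refused whole if a number of a shift passes 50 or a number of a turn 8.59, either way. A call with a gripper value outside its range is refused whole. The fingers move at their own pace and stop on an object; "squeeze" is the grip in N (left out, the last holds). Time passes only in rows, so rows that do not move let the fingers close. It gives the time, the measured TCP pose, the force, the opening and the grip force at its end, in the units of the state.
- read_state(): the state, without advancing time (a new reading comes with each control period).
- camera(name): name is "scene" or "top" or "wrist"; returns a dict with "color" (480x640x3 uint8, blue, green, red), "fx", "fy", "cx", "cy" (pixels), "camera_from_world" (4x4, takes a point from world to camera coordinates). Camera axes: x right, y down, z forward; pixel columns grow to the right and rows downward; lengths in mm; the calibration is good to about 2 mm. A picture is of the moment at which its call begins. There is no depth.
- sign_off(): hands the job in; it is judged then, once.
Trained networks look in a picture, given as the dict that the camera call returned (one of the last four; its "shot" number tells which), for a name from the list of things; names that differ only in an ending like _2 or _b are one class to them, and where a whole thing is asked for, a point or a joint stands for the part that bears it (a point fixed in the world has none). Each returns a list of dicts, best first, with "confidence" (0 to 1); they miss things now and then, are a little off and sometimes report something else, mostly with a low value. They report only what shows in the picture. A call takes as long as a camera call. They do not tell look-alikes from the thing itself.
- regions_of(thing, picture): "mask" (480x640 bool, what is visible of it).
- spot_point(thing, picture): "point" ([x, y, z] in mm, in the coordinates of the camera as it stood for that picture, good to about 4 mm: a listed point, or the origin of a listed thing).
The state is a dict: "clock": time; "joints": joint angles; "qd": joint speeds; "effort": joint torques, N m; "eef_pos": TCP position; "eef_rot": TCP orientation; "wrist_force": force on the tool from outside, world axes, zero at the start; "moment": the same for the moment, N m; "finger_gap": finger opening in mm; "finger_force": force on a finger pad.
Only numpy, scipy, OpenCV 4.12 (cv2) and the standard library are available. Lean on these libraries where they do the work, as an engineer would, in place of code of your own. Each camera call takes 0.05 s, during which the arm holds its last target. There are 200 camera calls.

## Task

The chisel wants sharpening, but the whetstone is at the bottom of a stack: a printing block lies across it, with an ink tin and a sanding block on top. Draw the whetstone out by its protruding end, past the two bench stops that hold the printing block back, so that the stack settles on the table where it is with nothing taken off it, slid off or toppled. Then lay the stone flat on the rubber pad of the stone holder, squarely between its two end cleats, and leave the chisel and the round rubbing pad where they are.

Things in the scene. Friction and masses are not known exactly. Their poses are not given: they have to be found in the camera images.
- bench_stops: two upright green steel angle stops with black rubber faces, 75 mm high, 36 mm wide, fixed to the table 230 mm apart (centres), so 194 mm of free room between them. Origin: on the table midway between them, in the plane of their rubber faces. +x points from the stops into the stack that stands behind them, y from one stop to the other; their feet reach 67 mm to -x. The whetstone is drawn out along -x, midway between the stops
- stone_mid (a point): centre (half-way up) of the whetstone: 50 x 150 x 22 mm, 0.33 kg, ochre over grey, lying on the table under the printing block. Its own y is its long axis (along x of the stops, to within about 3 degrees), x its 50 mm width, z up. About 42 mm of its length stick out in front of the stops' plane, the rest lies under the block; gripped across its 50 mm width at the end it slides out against up to about 23 N of friction
- printing_block: carved pear-wood printing block, 170 (x) x 308 (y) x 15 mm, 0.44 kg, lying across the whetstone, its long front edge 2 to 4 mm behind the stops' faces. Origin: centre of its underside, z up. While the stone is drawn out its back edge sinks to the table and the block leans back by up to about 14 degrees, its front edge rising by up to 20 mm, then the front comes down
- ink_tin: closed red ink tin, 70 (x) x 93 (y) x 22 mm, lying loose on the printing block. Origin: centre of its underside, z up
- sanding_block: dark wooden sanding block, 52 (x) x 105 (y) x 29 mm, lying loose on the ink tin. Origin: centre of its underside, z up
- pad_top (a point): centre of the top face of the rubber pad of the stone holder, 15 mm above the table. The holder is a fixed pale wooden board 84 (x) x 212 (y) x 12 mm with a black pad 64 x 172 x 3 mm and a dark cleat at each end, 178 mm apart, rising 9 mm above the pad; y runs along the holder from cleat to cleat, z up. The stone belongs lengthwise along y, either way round
- carving_chisel: carving chisel with black handle, 26 x 235 x 26 mm, lying loose to the left of the holder; to be left alone. Origin: centre of its underside
- baren: round tan rubbing pad, 110 mm across, 35 mm high, lying loose to the right of the work; to be left alone. Origin: centre of its underside
Mind the look-alikes: they are no part of the job. There is more than one size of the sanding_block; the job needs the larger.

How it is judged (in metres and radians):
On the way:
1. the whetstone is drawn out wholly in front of the bench stops, and the stack still stands behind them (x of stone_mid in the frame of bench_stops below -0.076 m and x of printing_block in the frame of bench_stops above 0.075 m and angle between printing_block's own z axis and vertical below 0.1 rad and angle between sanding_block's own z axis and vertical below 0.15 rad), for 0.2 s.
At the end, for the whole second after the job is handed in: The stone lies flat on the holder's pad: centres within 18 mm, lined up within 8 degrees. The printing block lies flat on the table within 50 mm of its start, the tin still on it (centres within 60 mm), the sanding block flat on the tin (within 35 mm) (horizontal distance between stone_mid and pad_top below 0.018 m and z of stone_mid in the frame of pad_top between 0.008 and 0.014 m and angle between each of stone_mid, printing_block's own z axis and vertical below 0.06 rad and angle between the y axis of stone_mid and the y axis of pad_top, either way round below 0.14 rad and height (world z) of printing_block below 0.005 m and distance of printing_block from where it was at the start of the episode below 0.05 m and horizontal distance between ink_tin and printing_block below 0.06 m and z of ink_tin in the frame of printing_block above 0.012 m and horizontal distance between sanding_block and ink_tin below 0.035 m and z of sanding_block in the frame of ink_tin above 0.018 m and angle between sanding_block's own z axis and vertical below 0.08 rad); the robot touches nothing.
It fails at once if the stack is toppled (printing block leaning more than 23 degrees or sanding block more than 29) (angle between printing_block's own z axis and vertical above 0.4 rad or angle between sanding_block's own z axis and vertical above 0.5 rad).
It fails at once if the stack is taken apart: printing block, tin or sanding block lifted off what it stands on, or tin or sanding block slid off (height (world z) of printing_block above 0.055 m or z of ink_tin in the frame of printing_block above 0.035 m or z of sanding_block in the frame of ink_tin above 0.045 m or horizontal distance between ink_tin and printing_block above 0.08 m or horizontal distance between sanding_block and ink_tin above 0.05 m).
It fails at once if the chisel or the rubbing pad is pushed more than 30 mm (distance of any of carving_chisel, baren from where it was at the start of the episode above 0.03 m).
It also fails if it takes over 51 s, if anything falls off the work surface, if the arm or the gripper's body presses on something with over 40 N, if the wrist force passes 120 N, or if a joint passes its speed limit or range.

## Working session

There is one attempt and no reset: what is moved stays moved. The work goes in short steps, Python scripts to look and compute and a tool call to move; the robot and the scene stay as the last step left them, time stands still between calls to the robot, and variables do not carry over. Pictures are saved under pics/ and viewed, at most 10 in all, crops included, and the job is handed in when it is done.

Besides the shell and the picture viewer there is one more tool, called as name([rows], argument=value, ...), one row to a line, values as JSON. send_rows: Moves the arm, as the interface text tells. Its arguments: {"type":"object","properties":{"series":{"type":"array"},"squeeze":{"type":"number"}},"required":["series"]}

```bash
mkdir -p pics; cat > h.py <<'E'
import numpy as np, cv2
from cell import *
def w(p,pic):
    T=np.linalg.inv(pic["camera_from_world"]); return (T@np.r_[p,1])[:3]
def ray(u,v,pic,z):
    T=np.linalg.inv(pic["camera_from_world"]); d=T[:3,:3]@[(u-pic["cx"])/pic["fx"],(v-pic["cy"])/pic["fy"],1]; o=T[:3,3]
    return o+d*(z-o[2])/d[2]
def rect(mask,pic,z):
    c=max(cv2.findContours(mask.astype('uint8'),0,2)[0],key=cv2.contourArea)[:,0]
    P=np.array([ray(u,v,pic,z)[:2] for u,v in c],np.float32)
    return cv2.minAreaRect(P),P
E
python3 - <<'E'
from h import *
for n in ["top","scene"]:
    p=camera(n); cv2.imwrite(f"pics/{n}.png",p["color"])
    for t in ["bench_stops","stone_mid","printing_block","ink_tin","sanding_block","pad_top","carving_chisel","baren"]:
        for r in spot_point(t,p)[:3]: print(n,t,round(r["confidence"],2),w(r["point"],p).round(0))
s=read_state();print(s,grip_depth)
E
```

```text
top stone_mid 0.49 [605. -50.  12.]
top printing_block 0.83 [658. -54.  21.]
top ink_tin 0.47 [639. -47.  40.]
top sanding_block 0.81 [ 718. -301.    2.]
top sanding_block 0.61 [641. -62.  56.]
top pad_top 0.68 [460. 535.   2.]
top pad_top 0.65 [434. 258.  13.]
top carving_chisel 0.77 [460. 536.   3.]
top baren 0.96 [ 389. -307.    6.]
scene stone_mid 0.56 [602. -51.   8.]
scene printing_block 0.7 [651. -54.  19.]
scene ink_tin 0.72 [638. -52.  38.]
scene sanding_block 0.94 [643. -65.  56.]
scene sanding_block 0.87 [ 718. -304.   -2.]
scene carving_chisel 0.75 [457. 530.   1.]
scene carving_chisel 0.17 [651. -56.  19.]
scene baren 0.68 [ 387. -310.   -5.]
{'clock': 0.9, 'joints': array([-1.17960078e+00,  2.99869186e-01,  1.52099555e+00,  3.29198590e-05,
        1.32068643e+00, -6.65827524e-02]), 'qd': array([-0.00132337,  0.00111842, -0.00108875,  0.00065406, -0.00129566,
       -0.00026358]), 'effort': array([-5.63529800e-03, -5.31666183e+01, -3.52922344e+01,  7.06491969e-02,
        2.13130825e-02,  1.52699459e-05]), 'eef_pos': array([ 243.08395102, -493.3579075 ,  302.6643774 ]), 'eef_rot': array([ 3.14154913e+00, -2.90644754e-05,  4.57770149e-01]), 'wrist_force': array([-0.23532346, -0.91171688, -0.66284133]), 'moment': array([-0.01112508,  0.02655067,  0.0027734 ]), 'finger_force': 0.0, 'finger_gap': 94.05795706322097} 78.39999999999999
```

View pics/top.png

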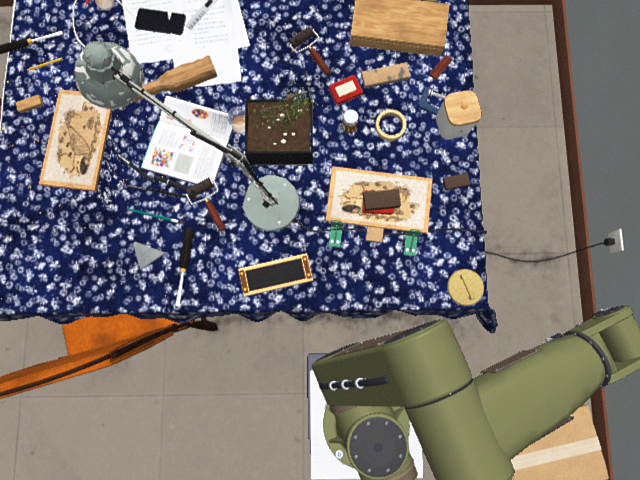

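View pics/scene.png

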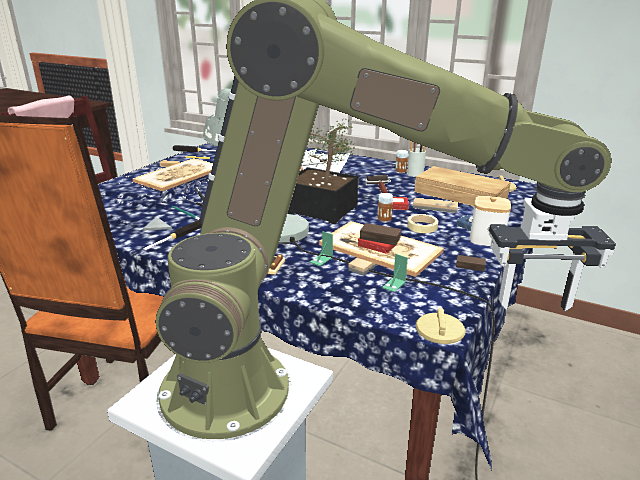

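The top view shows the stone end at about (374,235), the stops at (335,235) and (411,243), the stack at (380,200) and the holder at (275,274). I'll measure these on the table.

```bash
python3 - <<'E'
from h import *
p=camera("top")
for t,z in [("stone_mid",22),("printing_block",37),("pad_top",15),("bench_stops",75)]:
    for r in regions_of(t,p)[:3]:
        q,P=rect(r["mask"],p,z); print(t,round(r["confidence"],2),np.round(q[0],0),np.round(q[1],0),round(q[2],1),r["mask"].sum())
c=p["color"][150:310,220:460]; cv2.imwrite("pics/crop.png",cv2.resize(c,None,fx=3.3,fy=3.3,interpolation=cv2.INTER_CUBIC))
for u,v in [(374,241),(335,222),(411,230)]: print(ray(u,v,p,22).round(),ray(u,v,p,75).round())
E
```

```text
stone_mid 0.51 [549. -38.] [51. 47.] 80.5 247
printing_block 0.87 [654. -54.] [308. 172.] 82.3 4674
pad_top 0.79 [431. 260.] [ 84. 210.] 12.1 1900
pad_top 0.52 [550. -39.] [51. 45.] 81.2 246
bench_stops 0.8 [ 516. -138.] [37. 77.] 76.9 546
[528. -37.  22.] [519. -31.  75.]
[587.  79.  22.] [576.  81.  75.]
[ 560. -150.   22.] [ 550. -140.   75.]
```

View pics/crop.png

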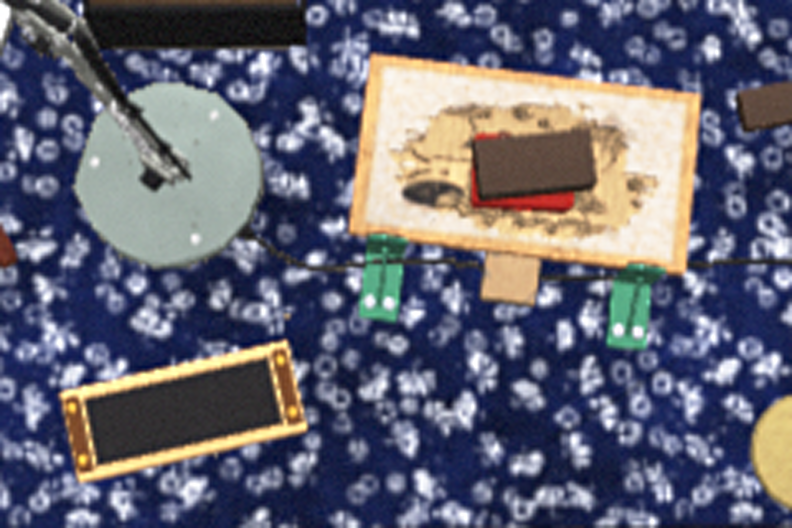

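The crop confirms that the stops and block are yawed about -7.5°, the holder about +12°, and the stone end is between the stops. I'm moving above the stone end.

send_rows([
  [[25, 37.5, 0], -2.8, -1],
  [[25, 37.5, 0], -2.8, -1],
  [[25, 37.5, 0], -2.8, -1],
  [[25, 37.5, 0], -2.8, -1],
  [[25, 37.5, 0], -2.8, -1],
  [[25, 37.5, 0], -2.8, -1],
  [[25, 37.5, 0], -2.8, -1],
  [[25, 37.5, 0], -2.8, -1],
  [[25, 37.5, 0], -2.8, -1],
  [[25, 37.5, 0], -2.8, -1],
  [[25, 37.5, 0], -2.8, -1],
  [[25, 37.5, 0], -2.8, -1],
], squeeze=50)

```text
clock: 2.35
eef_pos: [543.8, -41.5, 302.8]
eef_rot: [3.142, -0.0, -0.131]
wrist_force: [-0.2, -1.2, 0.2]
finger_gap: 93.9
finger_force: 0.0
```

```bash
python3 - <<'E'
from h import *
p=camera("wrist"); cv2.imwrite("pics/w1.png",p["color"])
s=read_state();print(s["clock"],s["eef_pos"],s["eef_rot"], np.linalg.inv(p["camera_from_world"])[:3,3])
for t in ["bench_stops","stone_mid","printing_block","pad_top"]:
    for r in spot_point(t,p)[:2]: print(t,round(r["confidence"],2),w(r["point"],p).round(0))
for t,z in [("stone_mid",22),("printing_block",37)]:
    for r in regions_of(t,p)[:2]:
        q,P=rect(r["mask"],p,z); print(t,round(r["confidence"],2),np.round(q[0],0),np.round(q[1],0),round(q[2],1))
E
```

```text
2.4 [546.05172086 -37.19376279 302.52653858] [-3.14024287e+00 -6.83975853e-04 -1.30972511e-01] [609.24893118 -50.83347429 384.11193064]
stone_mid 0.75 [547. -40.] [50. 40.] 82.5
printing_block 0.77 [652. -56.] [308. 170.] 82.3
```

View pics/w1.png

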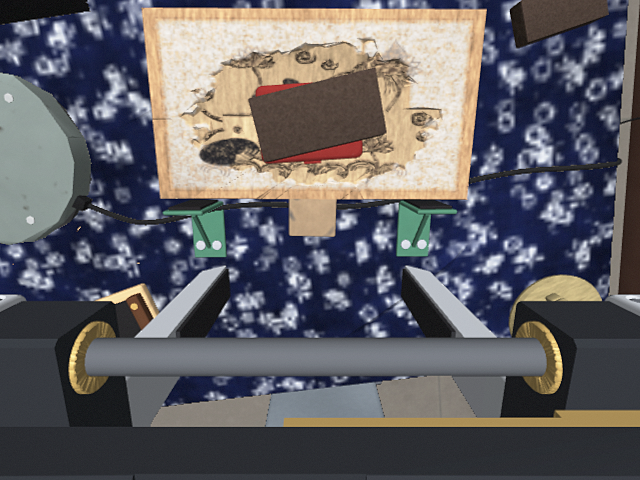

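The wrist view shows the stone's end at about (312,218), midway between the stops, with the block front edge at row 198. The end's visible part is centred at (547,-40), so I'll descend and close there.

send_rows([
  [[2, -3, -20], 0, -1],
  [[0, 0, -40], 0, -1],
  [[0, 0, -40], 0, -1],
  [[0, 0, -40], 0, -1],
  [[0, 0, -30], 0, -1],
  [[0, 0, -20], 0, -1],
  [[0, 0, -11], 0, -1],
  [[0, 0, 0], 0, -1],
  [[0, 0, 0], 0, 1],
  [[0, 0, 0], 0, 1],
  [[0, 0, 0], 0, 1],
  [[0, 0, 0], 0, 1],
], squeeze=55)

```text
clock: 3.9
eef_pos: [545.3, -46.3, 102.3]
eef_rot: [-3.142, -0.001, -0.129]
wrist_force: [-1.2, 5.3, 2.5]
finger_gap: 65.2
finger_force: 2.4
```

send_rows([
  [[0, 0, 0], 0, 1],
  [[0, 0, 0], 0, 1],
  [[0, 0, 0], 0, 1],
])

```text
clock: 4.2
eef_pos: [545.2, -45.9, 102.1]
eef_rot: [-3.141, -0.0, -0.128]
wrist_force: [-1.3, 3.4, 4.9]
finger_gap: 49.4
finger_force: 55.0
```

send_rows([
  [[-2, 0.3, 0], 0, 1],
  [[-4, 0.5, 0], 0, 1],
  [[-4, 0.5, 0], 0, 1],
  [[-4, 0.5, 0], 0, 1],
  [[-4, 0.5, 0], 0, 1],
  [[-4, 0.5, 0], 0, 1],
  [[-4, 0.5, 0], 0, 1],
  [[-4, 0.5, 0], 0, 1],
  [[-4, 0.5, 0], 0, 1],
  [[-4, 0.5, 0], 0, 1],
  [[-4, 0.5, 0], 0, 1],
  [[-4, 0.5, 0], 0, 1],
])

```text
clock: 5.4
eef_pos: [500.4, -40.9, 102.3]
eef_rot: [3.141, -0.005, -0.129]
wrist_force: [11.3, -1.5, -3.5]
finger_gap: 49.8
finger_force: 54.6
```

```bash
python3 - <<'E'
from h import *
p=camera("wrist"); cv2.imwrite("pics/w2.png",p["color"])
for t,z in [("stone_mid",22),("printing_block",37)]:
    for r in regions_of(t,p)[:2]:
        q,P=rect(r["mask"],p,z); print(t,round(r["confidence"],2),np.round(q[0],0),np.round(q[1],0),round(q[2],1))
E
```

```text
stone_mid 0.82 [525. -44.] [50. 82.] 84.4
printing_block 0.57 [594. -56.] [264.  58.] 82.7
```

View pics/w2.png

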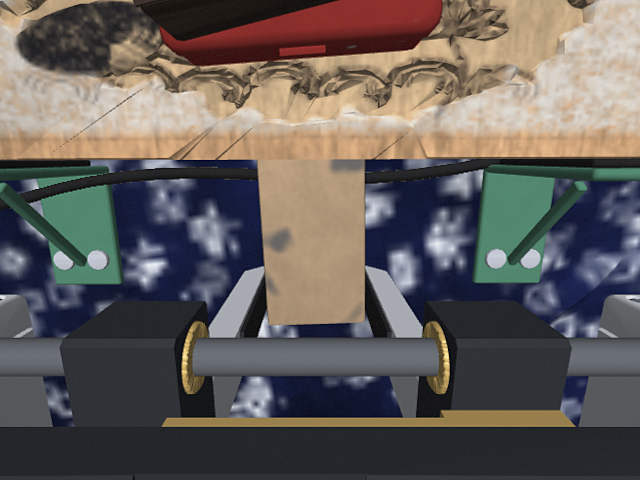

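The stone is following the gripper, with about 82 mm now out (rows 158–325). The block is held at the stops and the tin and sanding block are still on it. I'll keep pulling.

send_rows([
  [[-4, 0.5, 0], 0, 1],
  [[-4, 0.5, 0], 0, 1],
  [[-4, 0.5, 0], 0, 1],
  [[-4, 0.5, 0], 0, 1],
  [[-4, 0.5, 0], 0, 1],
  [[-4, 0.5, 0], 0, 1],
  [[-4, 0.5, 0], 0, 1],
  [[-4, 0.5, 0], 0, 1],
  [[-4, 0.5, 0], 0, 1],
  [[-4, 0.5, 0], 0, 1],
  [[-4, 0.5, 0], 0, 1],
  [[-4, 0.5, 0], 0, 1],
])

```text
clock: 6.75
eef_pos: [451.3, -34.7, 102.1]
eef_rot: [3.142, -0.002, -0.129]
wrist_force: [4.8, -0.6, 3.1]
finger_gap: 49.7
finger_force: 54.6
```

send_rows([
  [[-4, 0.5, 0], 0, 1],
  [[-4, 0.5, 0], 0, 1],
  [[-4, 0.5, 0], 0, 1],
  [[-4, 0.5, 0], 0, 1],
  [[-4, 0.5, 0], 0, 1],
  [[-4, 0.5, 0], 0, 1],
  [[-4, 0.5, 0], 0, 1],
  [[-4, 0.5, 0], 0, 1],
  [[-4, 0.5, 0], 0, 1],
  [[-4, 0.5, 0], 0, 1],
  [[0, 0, 0], 0, 1],
  [[0, 0, 0], 0, 1],
])

```text
clock: 7.95
eef_pos: [411.0, -29.6, 102.0]
eef_rot: [3.142, -0.0, -0.129]
wrist_force: [0.8, -0.5, 10.8]
finger_gap: 49.6
finger_force: 54.6
```

```bash
python3 - <<'E'
from h import *
p=camera("wrist"); cv2.imwrite("pics/w3.png",p["color"])
for t,z in [("stone_mid",22),("printing_block",15)]:
    for r in regions_of(t,p)[:2]:
        q,P=rect(r["mask"],p,z); print(t,round(r["confidence"],2),np.round(q[0],0),np.round(q[1],0),round(q[2],1))
E
```

```text
stone_mid 0.72 [467. -36.] [ 50. 146.] 84.5
```

View pics/w3.png

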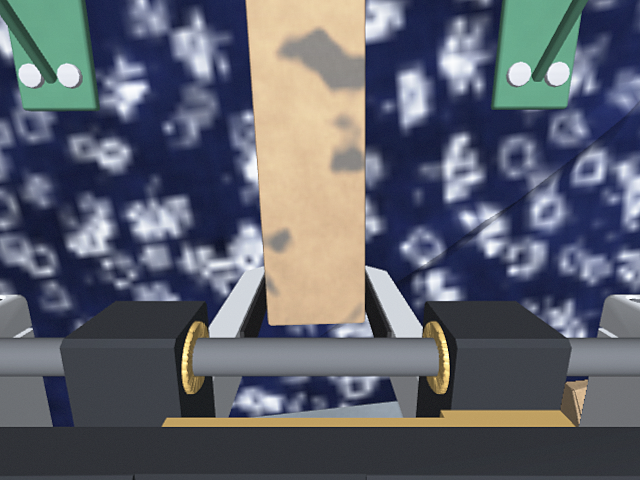

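The stone is fully out, with its near end at row 325, centre about (466,-36) and yaw about -5.5°. I'll open, slide the fingers forward to its middle and regrip, and check the stack from the top camera.

send_rows([
  [[0, 0, 0], 0, -1],
  [[0, 0, 0], 0, -1],
  [[0, 0, 0], 0, -1],
  [[0, 0, 0], 0, -1],
  [[0, 0, 0], 2, -1],
  [[11, -1.3, 0], 0, -1],
  [[11, -1.3, 0], 0, -1],
  [[11, -1.3, 0], 0, -1],
  [[11, -1.3, 0], 0, -1],
  [[11, -1.3, 0], 0, -1],
  [[0, 0, 0], 0, -1],
  [[0, 0, 0], 0, -1],
])

```text
clock: 9.3
eef_pos: [466.0, -36.0, 101.4]
eef_rot: [-3.142, 0.001, -0.094]
wrist_force: [-1.1, -0.6, 0.0]
finger_gap: 94.1
finger_force: 0.0
```

```bash
python3 - <<'E'
from h import *
p=camera("wrist"); s=read_state(); print(s["eef_pos"],s["eef_rot"],s["finger_gap"])
t=camera("top"); cv2.imwrite("pics/t2.png",cv2.resize(t["color"][130:330,210:490],None,fx=2.8,fy=2.8))
for n,pp in (("w",p),("t",t)):
  for r in regions_of("stone_mid",pp)[:2]:
    q,P=rect(r["mask"],pp,22); print(n,r["confidence"],np.round(q[0]),np.round(q[1]),round(q[2],1))
for r in regions_of("printing_block",t)[:1]+regions_of("pad_top",t)[:2]:
    q,P=rect(r["mask"],t,15); print(r["confidence"],np.round(q[0]),np.round(q[1]),round(q[2],1))
E
```

```text
[465.73821509 -36.01611409 101.43128784] [-3.14155568e+00  7.13135441e-04 -9.37813951e-02] 93.8926885872178
w 0.88 [492. -38.] [ 49. 100.] 84.5
t 0.71 [614. -52.] [91. 19.] 89.5
0.94 [652. -57.] [309. 174.] 83.7
0.71 [432. 260.] [ 86. 211.] 12.2
```

View pics/t2.png

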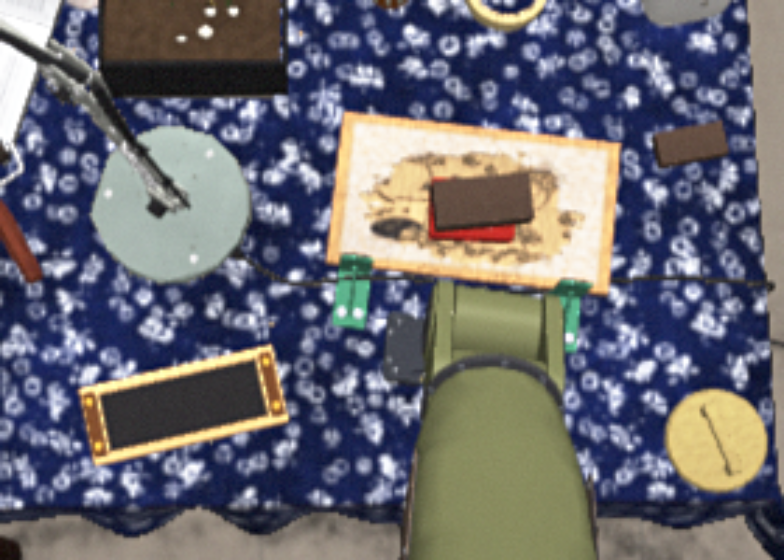

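The stack has settled behind the stops with the tin and sanding block still on it (crop, around (475,200)). I'm gripping the stone at its middle and lifting it.

send_rows([
  [[1, 0, 0], 0, 1],
  [[0, 0, 0], 0, 1],
  [[0, 0, 0], 0, 1],
  [[0, 0, 0], 0, 1],
  [[0, 0, 0], 0, 1],
  [[0, 0, 0], 0, 1],
  [[0, 0, 0], 0, 1],
  [[0, 0, 10], 0, 1],
  [[0, 0, 25], 0, 1],
  [[0, 0, 25], 0, 1],
  [[0, 0, 25], 0, 1],
  [[0, 0, 25], 0, 1],
])

```text
clock: 10.8
eef_pos: [466.8, -36.0, 213.1]
eef_rot: [-3.142, 0.0, -0.094]
wrist_force: [0.3, 0.4, -3.3]
finger_gap: 49.5
finger_force: 55.0
```

send_rows([
  [[-2, 15, 0], 6, 1],
  [[-2, 21, 0], 7.5, 1],
  [[-2, 21, 0], 7.5, 1],
  [[-2, 21, 0], 7.5, 1],
  [[-2, 21, 0], 7.5, 1],
  [[-2, 21, 0], 7.5, 1],
  [[-2, 21, 0], 7.5, 1],
  [[-3, 21, 0], 7.5, 1],
  [[-3, 21, 0], 7.5, 1],
  [[-3, 21, 0], 7.5, 1],
  [[-3, 21, 0], 7.5, 1],
  [[-3, 21, 0], 7.5, 1],
])

```text
clock: 12.0
eef_pos: [437.7, 210.7, 212.1]
eef_rot: [-3.142, 0.0, 1.456]
wrist_force: [0.7, 0.2, -3.6]
finger_gap: 49.5
finger_force: 55.0
```

send_rows([
  [[-3, 21, 0], 7.5, 1],
  [[-3, 20, 0], 7.5, 1],
  [[0, 4, 0], 4, 1],
  [[0, 0, 0], 0, 1],
  [[0, 0, 0], 0, 1],
])

```text
clock: 12.5
eef_pos: [432.0, 254.7, 211.8]
eef_rot: [-3.141, 0.0, 1.78]
wrist_force: [0.6, 0.0, -4.1]
finger_gap: 49.5
finger_force: 55.0
```

```bash
python3 - <<'E'
from h import *
p=camera("wrist"); s=read_state(); print(s["clock"],s["eef_pos"],np.degrees(s["eef_rot"]),s["finger_gap"])
cv2.imwrite("pics/w4.png",p["color"])
for r in regions_of("stone_mid",p)[:2]:
    q,P=rect(r["mask"],p,s["eef_pos"][2]-79); print(r["confidence"],np.round(q[0]),np.round(q[1]),round(q[2],1))
for r in regions_of("pad_top",p)[:2]:
    q,P=rect(r["mask"],p,15); print(r["confidence"],np.round(q[0]),np.round(q[1]),round(q[2],1))
E
```

```text
12.55 [432.07145654 254.52063363 211.83260418] [-1.79996005e+02  5.76819763e-03  1.01985374e+02] 49.23021720653645
0.91 [426. 280.] [ 50. 100.] 12.2
0.71 [411. 349.] [82. 27.] 12.5
```

View pics/w4.png

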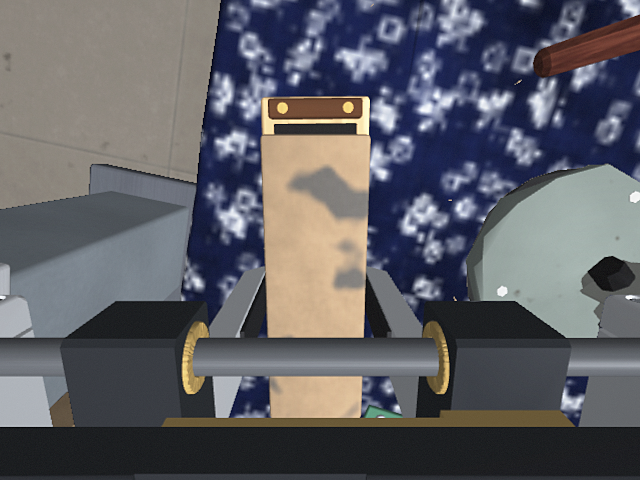

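The stone is lined up with the holder (12.2° against 12.5°), with the far cleat visible at (316,108) just beyond its end. I'm shifting 4 mm along y and lowering it.

send_rows([
  [[-1, 4, -15], 0.3, 1],
  [[0, 0, -20], 0, 1],
  [[0, 0, -20], 0, 1],
  [[0, 0, -15], 0, 1],
  [[0, 0, -12], 0, 1],
  [[0, 0, -6], 0, 1],
  [[0, 0, -4], 0, 1],
  [[0, 0, -2.5], 0, 1],
  [[0, 0, 0], 0, 1],
  [[0, 0, 0], 0, 1],
])

```text
clock: 13.65
eef_pos: [431.2, 259.0, 117.6]
eef_rot: [3.141, -0.0, 1.788]
wrist_force: [0.2, -0.3, -4.2]
finger_gap: 49.3
finger_force: 55.0
```

send_rows([
  [[0, 0, -1], 0, 1],
  [[0, 0, -0.5], 0, 1],
  [[0, 0, 0], 0, 1],
  [[0, 0, 0], 0, 0.3],
  [[0, 0, 0], 0, -0.5],
  [[0, 0, 0], 0, -1],
  [[0, 0, 0], 0, -1],
  [[0, 0, 0], 0, -1],
  [[0, 0, 0], 0, -1],
  [[0, 0, 0], 0, -1],
], squeeze=10)

```text
clock: 14.65
eef_pos: [431.1, 258.9, 115.6]
eef_rot: [-3.142, 0.0, 1.788]
wrist_force: [-0.3, -0.1, 0.2]
finger_gap: 93.0
finger_force: 0.0
```

send_rows([
  [[0, 0, 20], 0, -1],
  [[0, 0, 35], 0, -1],
  [[0, 0, 35], 0, -1],
  [[0, 0, 35], 0, -1],
  [[-10, -40, 20], 0, -1],
  [[-10, -45, 10], 0, -1],
  [[-10, -45, 0], 0, -1],
  [[-10, -45, 0], 0, -1],
  [[0, -45, 0], 0, -1],
  [[0, -45, 0], 0, -1],
  [[0, 0, 0], 0, -1],
  [[0, 0, 0], 0, -1],
])

```text
clock: 15.85
eef_pos: [391.0, -6.7, 270.7]
eef_rot: [3.141, -0.0, 1.785]
wrist_force: [-0.5, -0.7, -0.1]
finger_gap: 93.5
finger_force: 0.0
```

```bash
python3 - <<'E'
from h import *
t=camera("top"); cv2.imwrite("pics/t3.png",cv2.resize(t["color"][130:330,170:490],None,fx=2.5,fy=2.5))
for n,z in (("stone_mid",37),("pad_top",15),("printing_block",15)):
  for r in regions_of(n,t)[:2]:
    q,P=rect(r["mask"],t,z); print(n,r["confidence"],np.round(q[0]),np.round(q[1]),round(q[2],1))
  for r in spot_point(n,t)[:2]: print(r["confidence"],w(r["point"],t).round())
E
```

```text
stone_mid 0.96 [430. 260.] [ 53. 150.] 12.1
0.72 [435. 258.  27.]
pad_top 0.85 [432. 261.] [ 86. 213.] 12.2
pad_top 0.31 [ 388. -308.] [101. 104.] 43.1
0.63 [434. 260.  11.]
0.42 [640. -61.  36.]
printing_block 0.83 [651. -57.] [308. 173.] 82.5
0.74 [655. -55.  -4.]
```

View pics/t3.png

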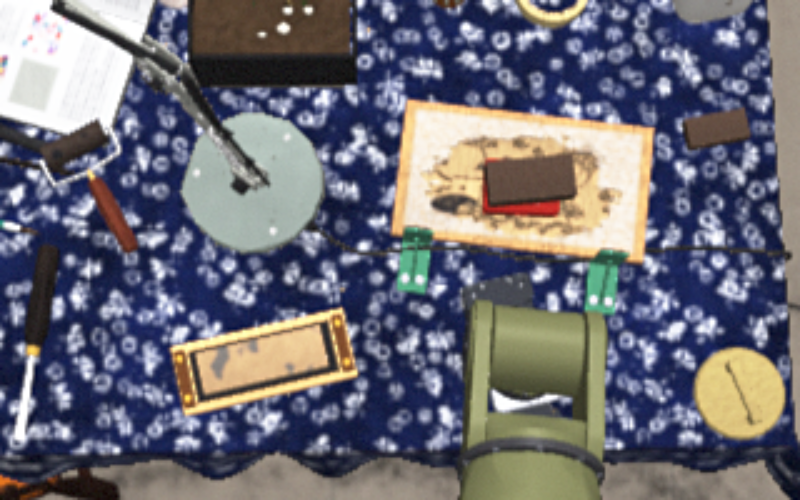

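The stone is centred on the pad between the cleats (crop, about (265,362)), the stack is intact, and the chisel and rubbing pad haven't moved. I'm handing in.

```bash
python3 -c "from cell import *; print(sign_off())"
```

```text
the job is handed in; nothing more can be done
None
```

The whetstone is out from under the stack and lies flat on the holder's pad, within a few mm of centre and under 1° off line; the stack settled intact behind the stops, and the job was handed in at about 16 s (no verdict was returned).

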